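# Check a slope gauge on its sprung stud

## Task

Turn the orange keeper knob of the parking dock about a quarter turn anticlockwise so that its tongue clears the slope gauge's foot, lift the gauge out by its blue grip and stand it upright with the middle of its foot on the domed brass stud, pressing the sprung stud in a little but not fully down. Keeping it on the stud, rock the gauge sideways until its black hanging pointer settles on the red mark, and finish holding it so, gripped and still. Leave the things around it where they are.

Things in the scene. Friction and masses are not known exactly. Their poses are not given: they have to be found in the camera images.
- dock: Parking dock, fixed: grey plate 160 x 84 x 8 mm. Origin: centre of its underside; z up, +x along the long side from knob to gauge, +y to the left seen from the knob. Knob axis at x = -55 mm, gauge at x = +45 mm. Aluminium walls (7.5 mm high, 2 to 3 mm play) round the gauge's foot keep it from sliding; the gauge lifts straight up out of them.
- keeper (a joint): Angle (rad) of the orange keeper knob about the dock's vertical axis, 0 = tongue along the dock's +x, over the front of the gauge's foot (locked); grows anticlockwise seen from above, stop at 1.5. It starts between 0 and 0.25; from 0.95 on the tongue is clear of the foot. Stays where it is left; friction 0.06 N m.
- keeper_grip (a point): On the knob's axis, 50 mm above the trolley: grip here. Upright orange bar 42 mm long, 14 mm wide, 32 mm tall (top 62 mm above the trolley); a white line on top points along the tongue. Axes turn with the knob: x along bar and tongue, y across, z up. Steel tongue 13 mm wide, reaches 78 mm from the axis, 19 to 24 mm above the trolley. The gauge's centre is 100 mm from the knob axis.
- gauge: Slope gauge, loose, 0.25 kg: flat dark foot 62 (x) x 64 (y) x 8 mm; upright black dial, 94 mm diameter, 9 mm thick, white face to the gauge's -x, centre 60 mm up; on top a blue grip bar 24 (x) x 22 (y) mm, 105 to 151 mm up. Origin: centre of the foot's underside; x front to back, y left seen from the front, z up. Starts in the dock, axes parallel to the dock's, underside 8 mm above the trolley.
- gauge_grip (a point): Middle of the gauge's blue grip bar, 132 mm above the foot's underside on the gauge's z axis: grip here from above, fingers closing across the gauge's y (22 mm wide).
- gauge_foot (a point): Centre of the underside of the gauge's foot (the gauge's origin).
- pointer (a joint): Angle (rad) of the black pointer, a light pendulum that swings freely on the dial's centre and hangs straight down; 0 = along the gauge's -z, positive = tip towards the gauge's +y (left seen from the front). Leaning the top of the gauge by an angle towards its own +y makes it read plus that angle; the swing dies out in about a second.
- mark (a joint): Angle (rad) on the dial of the red set mark, counted like pointer, between 0.22 and 0.45; stiff, it stays put on the dial. The pointer is on the mark when both angles agree.
- pointer_tip (a point): Tip of the pointer, 37 mm from the dial's centre.
- mark_tip (a point): Inner part of the red mark at the radius of the pointer's tip, 37 mm from the dial's centre. The red tab is 6.5 mm wide and 14 mm long, on the dial's lower rim.
- check_block: Check block, fixed: aluminium block 76 x 76 x 26 mm with a brass domed stud in the middle. Origin: centre of its underside; z up.
- stud_crown (a point): Crown of the stud's dome, 58 mm above the trolley when free; the dome is a ball of 14 mm radius, its centre 14 mm below the crown. Moves down with the stud.
- stud (a joint): How far the stud is pressed down (m): 0 free, 0.008 fully down; spring 2 N at the start of the travel, 6 N at its end.
- powder_tub: Bystander, loose: white round plastic tub with a lid, 105 mm wide, 88 mm tall. Origin: centre of its underside. Leave it alone.
- slide_packet: Bystander, loose: white packet of glass slides, 52 x 80 x 24 mm. Origin: centre of its underside. Leave it alone.
- lancet_box: Bystander, loose: pale green carton, 60 x 100 x 45 mm. Origin: centre of its underside. Leave it alone.
- lab_timer: Bystander, loose: white bench timer, 64 x 68 x 19 mm. Origin: centre of its underside. Leave it alone.
- dropper_0: Bystander, loose: brown dropper bottle with blue cap, 30 mm wide, 101 mm tall. Origin: centre of its underside. Leave it alone.
- forceps: Bystander, loose: steel forceps lying flat, 139 mm long, 15 mm wide. Origin: centre of its underside. Leave it alone.
- pen_dark: Bystander, loose: dark pen lying flat, 130 mm long, 10 mm wide. Origin: centre of its underside. Leave it alone.

How it is judged:
By the outcome, as a careful person would: the job done as asked, in the order asked, and still so for the second after the job is handed in, while the arm keeps its last pose, push and grip.
It also fails if it takes over 67 s, if anything falls off the work surface, if the arm or the gripper's body presses on something with over 40 N, if the wrist force passes 120 N, or if a joint passes its speed limit or range.

## Robot

A 6-joint arm with a two-finger parallel gripper is mounted at the origin on a cart in front of the work surface, level with it; the furniture and walls round the work are solid. World frame = base frame: x ahead of the robot, y to its left, z up, the work surface at z = 0. Lengths are in m, angles in degrees, forces in N, time in s.
With the tool pointing down it reaches from about 0.4 to 0.825 m from the base axis. Payload 7 kg.
Tool frame: the origin (TCP) lies midway between the tips of the shut fingers; the grasp point (between the pads) lies r.grip_depth behind it (r.grip_depth is the distance from the TCP to the grasp point, in m); z points along the fingers, y is the line along which they close (so a half turn about z gives the same grasp; the last joint's range is limited). The gripper opens to 88 mm and grips with 3 to 60 N. Pads are 19 mm wide; open, the fingers measure 130 mm over their backs; the gripper's body (78 mm by 193 mm) begins 47 mm behind the grasp point.
Start: joints at [80.793, 20.546, 0.682, 0, -70.136, -16.507], TCP at [0.293, 0.608, 0.227] pointing down, gripper open.
Joint ranges: [-176.03, 176.03], [-82.01, 121.73], [-58.28, 71.71], [-173.87, 95.51], [-174.79, -0.11], [-173.66, 173.66]. Speed limits (degrees/s): [136.94, 136.94, 172.46, 180, 180, 180].

## Interface

Orientations are given as [roll, pitch, yaw] about the fixed x, y, z axes, in that order (R = Rz(yaw) Ry(pitch) Rx(roll)).
In Python, from plant import r gives the robot as it stands.
- The arm moves only by the shell command python3 -m pendant 'ROWS' [OPENING] [FORCE]. ROWS is a JSON list of rows, 1 to 12 of them, each of 6 numbers: dx, dy, dz in m, then a rotation vector rx, ry, rz in degrees; each row is the pose to reach, as a shift and turn from the pose commanded when the command began, along the tool's axes at that moment; what a row does not reach only later rows make up. A row lasts 1/12 s, in which the tool goes at most 0.0417 m and 7.16 degrees, less where a joint would pass 70% of its speed; a pose out of reach is approached as far as the arm can. OPENING is the finger opening in m, set as the command begins (- or left out keeps the last). The fingers move at their own pace and stop on an object; FORCE is the grip in N (left out, the last holds). Time passes only in rows, so rows that do not move let the fingers close. It prints the time, the measured TCP pose, the force, the opening and the grip force at its end.
- r.get_state(): the state, without advancing time (a new reading comes with each control period).
- r.capture(name): name is "scene" or "top" or "wrist"; returns a dict with "frame" (480x640x3 uint8, red, green, blue), "z_map" (480x640 float32, m along the optical axis (not along the pixel's ray), 0 where there is no reading), "fx", "fy", "cx", "cy" (pixels), "cam_to_world" (4x4, takes a point from camera to world coordinates). Camera axes: x right, y down, z forward; pixel columns grow to the right and rows downward; lengths in m; the calibration is good to about 2 mm. A picture is of the moment at which its call begins.
- r.close_job(): hands the job in; it is judged then, once.
The state is a dict: "time_s": time; "joints": joint angles; "qd": joint speeds; "joint_torque": joint torques, N m; "tcp_pos": TCP position; "eef_rot": TCP orientation; "contact_force": force on the tool from outside, world axes, zero at the start; "moment": the same for the moment, N m; "gripper_width": finger opening in m; "gripper_force": force on a finger pad.
Only numpy, scipy, OpenCV 4.12 (cv2) and the standard library are available. Lean on these libraries where they do the work, as an engineer would, in place of code of your own. Each camera call takes 0.05 s, during which the arm holds its last target. There are 200 camera calls.

## Working session

There is one attempt and no reset: what is moved stays moved. The work goes in short steps, Python scripts to look and compute and a shell command to move; the robot and the scene stay as the last step left them, time stands still between calls to the robot, and variables do not carry over. Pictures are saved under pics/ and viewed, at most 10 in all, crops included, and the job is handed in when it is done.

```bash
ls; mkdir -p pics; cat > h.py <<'E'
import numpy as np, cv2
from plant import r
from scipy.spatial.transform import Rotation as R
def cap(n,f=None):
    d=r.capture(n)
    if f:
        cv2.imwrite(f'pics/{f}.png',d['frame'][:,:,::-1]); np.savez(f'pics/{f}.npz',**d)
    return d
def pt(d,u,v):
    z=float(np.median([x for x in d['z_map'][int(v)-1:int(v)+2,int(u)-1:int(u)+2].ravel() if x>0] or [0]))
    return (d['cam_to_world']@[(u-d['cx'])/d['fx']*z,(v-d['cy'])/d['fy']*z,z,1])[:3]
def ray(d,u,v):
    M=np.array(d['cam_to_world']); w=M[:3,:3]@[(u-d['cx'])/d['fx'],(v-d['cy'])/d['fy'],1]; return M[:3,3],w/np.linalg.norm(w)
def atz(d,u,v,z):
    o,w=ray(d,u,v); return o+w*(z-o[2])/w[2]
def tri(a,b):
    (o1,w1),(o2,w2)=a,b
    s=np.linalg.lstsq(np.c_[w1,-w2],o2-o1,rcond=None)[0]
    p,q=o1+s[0]*w1,o2+s[1]*w2; return (p+q)/2,np.linalg.norm(p-q)
E
python3 - <<'E'
from h import *
np.set_printoptions(precision=4,suppress=True)
t=cap('top','top1');s=cap('scene','scene1')
print(r.get_state(),r.grip_depth)
for d in(t,s):print(d['fx'],d['cam_to_world'])
E
```

```text
pics
{'time_s': 0.1, 'joints': array([ 80.793 ,  20.5886,   0.6392,  -0.0176, -70.1349, -16.5056]), 'qd': array([ 0.0258, -0.1174,  0.0877,  0.0747, -0.0336, -0.0253]), 'joint_torque': array([ -0.0014, -58.4165,  29.3753,   7.0154,   0.0102,  -0.0001]), 'tcp_pos': array([0.2927, 0.6078, 0.2257]), 'eef_rot': array([179.9145,  -0.0081, -25.7186]), 'contact_force': array([-0.5816,  0.1687,  0.2546]), 'moment': array([-0.0268,  0.0309, -0.0163]), 'gripper_force': 0.0, 'gripper_width': 0.08713870129694384} 0.0188
434.15068400563405 [[ 0.0131 -0.9975  0.0691  0.4866]
 [-0.9999 -0.0137 -0.0079 -0.0004]
 [ 0.0088 -0.0689 -0.9976  0.972 ]
 [ 0.      0.      0.      1.    ]]
522.9831777572782 [[-0.5558 -0.5376  0.634  -0.0768]
 [-0.8312  0.3495 -0.4323  0.3924]
 [ 0.0109 -0.7673 -0.6412  0.708 ]
 [ 0.      0.      0.      1.    ]]
```

View pics/top1.png

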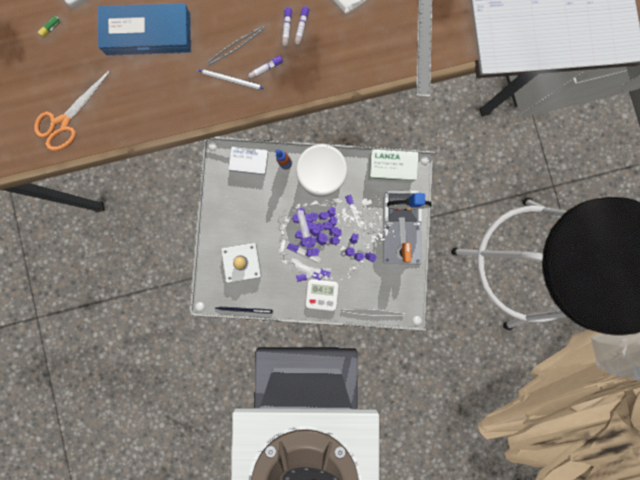

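View pics/scene1.png

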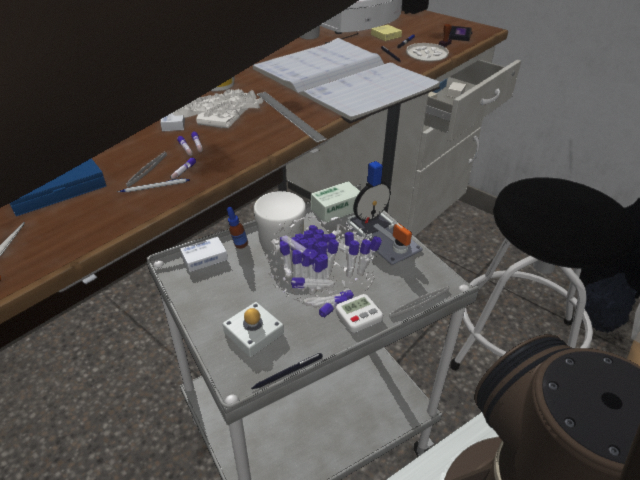

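The top view shows the dock at right (knob ≈(406,252), gauge grip ≈(417,199)) and the check block at left (stud ≈(240,263)). In the scene view the knob is ≈(402,235), the blue grip ≈(375,172) and the stud ≈(252,317). I'll enlarge these.

```bash
python3 - <<'E'
import cv2,numpy as np
t=cv2.imread('pics/top1.png');s=cv2.imread('pics/scene1.png')
def c(i,u,v,w,h,k):return cv2.resize(i[v:v+h,u:u+w],None,fx=k,fy=k,interpolation=cv2.INTER_CUBIC)
a=np.vstack([c(t,375,185,66,90,4),c(t,210,235,66,60,4)])  # 264x600
b=np.vstack([c(s,340,155,100,110,4)[:,:],c(s,215,290,100,40,4)]) #400x600
o=np.hstack([a,b]);print(o.shape);cv2.imwrite('pics/crop1.png',o)
E
```

```text
(600, 664, 3)
```

View pics/crop1.png

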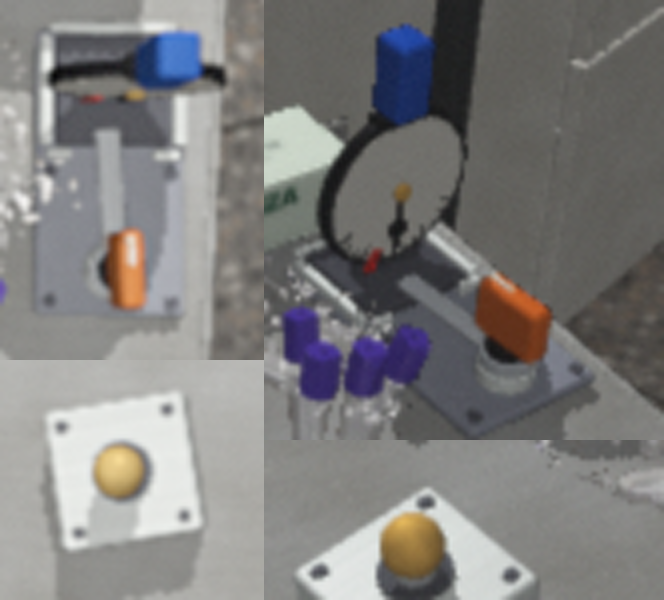

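The enlarged crop shows the knob bar top at about top (408,252) and scene (403,230). The grip top is at about top (419,199) and scene (375,164), the tongue is nearly along the dock's +x, and the stud is at top (240,263) and scene (252,316). The red mark sits to the left of the pointer. Next I'll compute the 3D positions.

```bash
python3 - <<'E'
from h import *
np.set_printoptions(precision=4,suppress=True)
t=dict(np.load('pics/top1.npz'));s=dict(np.load('pics/scene1.npz'))
P=lambda x,y:(375+x/4,185+y/4); B=lambda x,y:(210+x/4,235+(y-360)/4)
S=lambda x,y:(340+(x-264)/4,155+y/4); Q=lambda x,y:(215+(x-264)/4,290+(y-440)/4)
for n,a,b in[('knobtop',P(132,268),S(514,299)),('griptop',P(176,56),S(405,36)),('stud',B(120,471),Q(412,543)),
  ('tonguetip',P(108,132),S(404,283)),('hole1',P(48,300),S(474,415)),('hole2',P(171,303),S(578,370))]:
  print(n,*tri(ray(t,*a),ray(s,*b)),'depth',pt(t,*a),pt(s,*b))
for n,p in [('plateFL',(36,312)),('plateFR',(183,315)),('plateBR',(184,150)),('plateBL',(38,150))]: print(n,atz(t,*P(*p),.008))
for n,p in [('a',(62,428)),('b',(166,409)),('c',(184,515)),('d',(78,533))]: print(n,atz(t,*B(*p),.026))
# point clouds
def cloud(d):
  v,u=np.mgrid[0:480,0:640]; z=d['z_map']; c=np.stack([(u-d['cx'])/d['fx']*z,(v-d['cy'])/d['fy']*z,z],-1)
  return c@d['cam_to_world'][:3,:3].T+d['cam_to_world'][:3,3]
for nm,d in(('top',t),('scene',s)):
  w=cloud(d); h=cv2.cvtColor(d['frame'],cv2.COLOR_RGB2HSV).astype(int); X,Y,Z=w[...,0],w[...,1],w[...,2]
  reg=(X>.4)&(X<.8)&(Y<-.13)&(Y>-.35)&(Z>.0)
  for n,m in [('orange',(h[...,0]<16)&(h[...,1]>150)&reg&(Z>.054)&(Z<.075)),('blue',(abs(h[...,0]-110)<12)&(h[...,1]>130)&reg&(Z>.146)&(Z<.18)),('brass',(abs(h[...,0]-20)<8)&(h[...,1]>90)&(Y>.1)&(Y<.25)&(X>.35)&(X<.6)&(Z>.03))]:
    p=w[m]
    if len(p): 
      c,sz,a=cv2.minAreaRect(p[:,:2].astype(np.float32)*1000); print(nm,n,len(p),'rect',c,sz,a,'z',np.percentile(p[:,2],[5,50,95]))
E
```

```text
knobtop [ 0.5032 -0.2122  0.0548] 0.0013262059892280179 depth [ 0.5026 -0.2109  0.0629] [ 0.4995 -0.2074  0.0593]
griptop [ 0.6016 -0.2098  0.1577] 0.0004667022875043377 depth [ 0.6015 -0.2101  0.1576] [ 0.6008 -0.2088  0.1585]
stud [0.4759 0.1441 0.0421] 0.001955307604741278 depth [0.4755 0.1409 0.0575] [0.467  0.1491 0.0535]
tonguetip [ 0.5792 -0.2074  0.0168] 0.0024763827797569787 depth [ 0.5778 -0.207   0.0234] [ 0.5746 -0.2016  0.0222]
hole1 [ 0.4854 -0.1769  0.0075] 0.0003147806827616132 depth [ 0.4853 -0.1765  0.0104] [ 0.4854 -0.1767  0.0075]
hole2 [ 0.4844 -0.246   0.0056] 0.0002675706146431672 depth [ 0.4845 -0.2451  0.0084] [ 0.4826 -0.2441  0.0077]
plateFL [ 0.4785 -0.1702  0.008 ]
plateFR [ 0.4779 -0.2519  0.008 ]
plateBR [ 0.5698 -0.2528  0.008 ]
plateBL [ 0.5686 -0.1712  0.008 ]
a [0.498  0.1778 0.026 ]
b [0.5091 0.1216 0.026 ]
c [0.4519 0.1106 0.026 ]
d [0.4414 0.1676 0.026 ]
top orange 64 rect (501.75909423828125, -208.5757598876953) (35.73903274536133, 10.270685195922852) 2.8118650913238525 z [0.0561 0.061  0.0634]
top blue 135 rect (601.5277709960938, -210.4331512451172) (23.195497512817383, 22.185060501098633) 6.37553071975708 z [0.1512 0.158  0.161 ]
top brass 114 rect (476.0083312988281, 143.06024169921875) (23.346832275390625, 22.858612060546875) 1.973463535308838 z [0.0486 0.0542 0.059 ]
scene orange 104 rect (499.8617858886719, -206.73001098632812) (39.277217864990234, 13.427041053771973) 7.635321140289307 z [0.0548 0.0598 0.063 ]
scene blue 120 rect (599.1002807617188, -207.47662353515625) (23.77362060546875, 21.832754135131836) 9.410304069519043 z [0.1475 0.1561 0.1596]
scene brass 195 rect (470.83056640625, 147.7960662841797) (23.916366577148438, 22.073816299438477) 8.912593841552734 z [0.0403 0.0515 0.0575]
```

```bash
cat >> h.py <<'E'
def go(x,y,z,rpy=(180,0,0)):
    s=r.get_state(); A=R.from_euler('xyz',s['eef_rot'],degrees=True); B=R.from_euler('xyz',rpy,degrees=True)
    print('delta',np.round(A.inv().apply(np.array([x,y,z])-s['tcp_pos']),4),np.round((A.inv()*B).as_rotvec(degrees=True),2))
E
python3 - <<'E'
from h import *
go(.50,-.25,.20)
t=dict(np.load('pics/top1.npz'));d=t
v,u=np.mgrid[0:480,0:640]; z=d['z_map']; c=np.stack([(u-d['cx'])/d['fx']*z,(v-d['cy'])/d['fy']*z,z],-1)
w=c@d['cam_to_world'][:3,:3].T+d['cam_to_world'][:3,3]
for y0 in np.arange(-.17,.26,.03):
  print(round(y0,2),[int(1000*max([q for q in w[(w[...,0]>=x0)&(w[...,0]<x0+.04)&(w[...,1]>=y0)&(w[...,1]<y0+.03)][:,2]] or [0])) for x0 in np.arange(.36,.76,.04)])
E
```

```text
delta [0.559  0.6828 0.0268] [ 9.000e-02  1.000e-02 -2.572e+01]
-0.17 [12, 4, 4, 74, 58, 84, 92, 50, 49, 47]
-0.14 [10, 3, 48, 81, 73, 79, 16, 48, 48, 47]
-0.11 [13, 3, 35, 84, 80, 86, 71, 5, 3, 17]
-0.08 [21, 44, 54, 83, 85, 84, 90, 91, 92, 16]
-0.05 [22, 21, 58, 84, 88, 105, 91, 93, 92, 91]
-0.02 [23, 21, 78, 971, 89, 113, 102, 91, 93, 89]
0.01 [4, 16, 71, 84, 88, 115, 88, 92, 92, 17]
0.04 [4, 5, 61, 83, 101, 103, 4, 4, 102, 17]
0.07 [14, 5, 4, 4, 4, 4, 5, 23, 47, 25]
0.1 [13, 5, 32, 31, 4, 4, 4, 28, 28, 98]
0.13 [13, 28, 61, 56, 4, 3, 5, 27, 29, 102]
0.16 [12, 28, 30, 30, 6, 4, 5, 23, 28, 104]
0.19 [16, 5, 4, 4, 5, 4, 4, 4, 3, 104]
0.22 [16, 16, 16, 16, 17, 17, 17, 17, 16, 104]
0.25 [16, 15, 14, 0, 0, 0, 0, 0, 99, 103]
```

```bash
G='[0.28,0.341,0.013,0,0,-13]'; python3 -m pendant '[[0.28,0.341,0.013,0,0,-13],[0.28,0.341,0.013,0,0,-13],[0.28,0.341,0.013,0,0,-13],[0.28,0.341,0.013,0,0,-13],[0.28,0.341,0.013,0,0,-13],[0.28,0.341,0.013,0,0,-13],[0.28,0.341,0.013,0,0,-13],[0.28,0.341,0.013,0,0,-13],[0.28,0.341,0.013,0,0,-13],[0.28,0.341,0.013,0,0,-13],[0.28,0.341,0.013,0,0,-13],[0.28,0.341,0.013,0,0,-13]]' 0; python3 -c "
from h import *
go(.50,-.25,.20)"
```

```text
time_s: 1.1
tcp_pos: [0.3969, 0.1754, 0.2133]
eef_rot: [180.0, 0.0, -12.9]
contact_force: [0.2, -0.9, -0.8]
gripper_width: 0.0133
gripper_force: 0.0
delta [0.1955 0.3916 0.0135] [  0.03   0.04 -12.89]
```

```bash
python3 -m pendant '[[0.196,0.392,0.013,0,0,-12.8],[0.196,0.392,0.013,0,0,-12.8],[0.196,0.392,0.013,0,0,-12.8],[0.196,0.392,0.013,0,0,-12.8],[0.196,0.392,0.013,0,0,-12.8],[0.196,0.392,0.013,0,0,-12.8],[0.196,0.392,0.013,0,0,-12.8],[0.196,0.392,0.013,0,0,-12.8],[0.196,0.392,0.013,0,0,-12.8],[0.196,0.392,0.013,0,0,-12.8],[0.196,0.392,0.013,0,0,-12.8],[0.196,0.392,0.013,0,0,-12.8]]'; python3 -c "
from h import *
go(.50,-.25,.20)
d=cap('wrist','w1');print(d['fx'],d['cam_to_world'])"
```

```text
time_s: 2.1
tcp_pos: [0.5028, -0.2506, 0.1992]
eef_rot: [180.0, 0.1, -0.1]
contact_force: [0.8, 0.1, 0.7]
gripper_width: 0.0003
gripper_force: 0.0
delta [-0.0028 -0.0006 -0.0008] [ 0.04  0.11 -0.12]
367.49897460086964 [[-0.00279355 -0.95603916 -0.29322573  0.58207488]
 [-0.99999344  0.00334744 -0.00138717 -0.25239306]
 [ 0.00230774  0.29321993 -0.95604223  0.35754312]
 [ 0.          0.          0.          1.        ]]
```

View pics/w1.png

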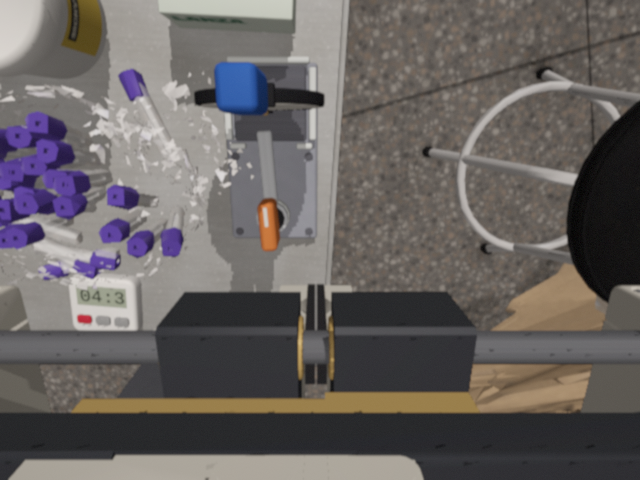

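The wrist view shows the knob bar top at ≈(268,222), tongue end ≈(264,132) and blue grip top ≈(240,87), with the tubes to the left.

```bash
python3 - <<'E'
from h import *
np.set_printoptions(precision=4,suppress=True)
w=dict(np.load('pics/w1.npz'));t=dict(np.load('pics/top1.npz'))
for n,p,z,q in[('knob',(268,223),.062,(408,252)),('tongue',(264,132),.024,(402,218)),('grip',(239.5,87),.159,(419,199)),('line0',(266,209),.062,0),('line1',(268,226),.062,0),('holeL',(240,231),.008,(387,260)),('holeR',(309,231),.008,(417.75,260.75)),('plate FL',(233,237),.008,0),('FR',(315,239),.008,0)]:
  print(n,atz(w,*p,z),pt(w,*p), tri(ray(w,*p),ray(t,*q)) if q else '')
E
```

```text
knob [ 0.5063 -0.2135  0.062 ] [ 0.5064 -0.2135  0.0623] (array([ 0.5034, -0.2127,  0.053 ]), np.float64(0.0014996555731455674))
tongue [ 0.5783 -0.2083  0.024 ] [ 0.5783 -0.2083  0.0238] (array([ 0.5782, -0.2078,  0.0197]), np.float64(0.00011472385988594548))
grip [ 0.6015 -0.2148  0.159 ] [ 0.6014 -0.2149  0.1596] (array([ 0.6027, -0.2127,  0.1475]), np.float64(0.0002719038537671119))
line0 [ 0.5182 -0.2123  0.062 ] [ 0.5184 -0.2125  0.063 ] 
line1 [ 0.5038 -0.2134  0.062 ] [ 0.504  -0.2135  0.063 ] 
holeL [ 0.4844 -0.1784  0.008 ] [ 0.4852 -0.1789  0.0105] (array([ 0.4846, -0.1776,  0.0064]), np.float64(0.0015286994018318303))
holeR [ 0.4842 -0.2465  0.008 ] [ 0.4848 -0.2465  0.0102] (array([ 0.4841, -0.2461,  0.0062]), np.float64(0.0010885471731622682))
plate FL [ 0.4783 -0.1711  0.008 ] [ 0.476  -0.1693  0.0003] 
FR [ 0.4759 -0.2524  0.008 ] [ 0.4734 -0.2524 -0.0003]
```

```bash
python3 -c "
from h import *
print(r.get_state()['joints'])"
```

```text
[-6.30819970e+00  1.10157418e+01 -1.62115710e+01  7.42098920e-03
 -6.28991559e+01  9.61573283e+01]
```

```bash
python3 -m pendant '[[0.01,0,0,0,0,7.16],[0.02,0,0,0,0,14.3],[0.02,0,0,0,0,21.4],[0.02,0,0,0,0,28.6],[0.02,0,0,0,0,35.8],[0.02,0,0,0,0,42.9],[0.02,0,0,0,0,50],[0.02,0,0,0,0,57.2],[0.02,0,0,0,0,64.3],[0.02,0,0,0,0,71.5],[0.02,0,0,0,0,78.6],[0.02,0,0,0,0,85]]' | head -3
python3 -m pendant '[[0,0,0,0,0,7.16],[0,0,0,0,0,14.3],[0,0,0,0,0,21.4],[0,0,0,0,0,28.6],[0,0,0,0,0,35.8],[0,0,0,0,0,42.9],[0,0,0,0,0,50],[0,0,0,0,0,57.2],[0,0,0,0,0,64.3],[0,0,0,0,0,71.5],[0,0,0,0,0,78.6],[0,0,0,0,0,85]]' | head -3
python3 -m pendant '[[0,0,0,0,0,6],[0,0,0,0,0,9.9],[0,0,0,0,0,9.9]]'; python3 -c "
from h import *
go(.5235,-.252,.036,(180,0,180))
print(r.get_state()['joints'])"
```

```text
time_s: 3.15
tcp_pos: [0.5221, -0.2447, 0.2005]
eef_rot: [180.0, 0.0, -85.2]
time_s: 4.15
tcp_pos: [0.5221, -0.2447, 0.2005]
eef_rot: [180.0, -0.0, -170.2]
time_s: 4.4
tcp_pos: [0.5221, -0.2448, 0.2005]
eef_rot: [180.0, -0.0, -179.9]
contact_force: [0.3, -0.2, 0.2]
gripper_width: 0.0007
gripper_force: 0.0
delta [-0.0014 -0.0072  0.1645] [ 0.02 -0.01  0.07]
[-5.70548662e+00  1.24284904e+01 -1.41871367e+01 -1.90516441e-02
 -6.33951614e+01 -8.42149430e+01]
```

Now I'll lower beside the bar, sweep along +y (tool +y at yaw 180), then rise.

```bash
python3 -m pendant '[[-0.0014,-0.009,0.02,0,0,0],[-0.0014,-0.009,0.05,0,0,0],[-0.0014,-0.009,0.085,0,0,0],[-0.0014,-0.009,0.12,0,0,0],[-0.0014,-0.009,0.15,0,0,0],[-0.0014,-0.009,0.164,0,0,0],[-0.0014,-0.009,0.164,0,0,0]]'
python3 -m pendant '[[0,0.005,0,0,0,0],[0,0.010,0,0,0,0],[0,0.015,0,0,0,0],[0,0.020,0,0,0,0],[0,0.025,0,0,0,0],[0,0.030,0,0,0,0],[0,0.035,0,0,0,0],[0,0.040,0,0,0,0],[0,0.045,0,0,0,0],[0,0.050,0,0,0,0],[0,0.052,0,0,0,0],[0,0.052,0,0,0,0]]'
```

```text
time_s: 4.98
tcp_pos: [0.5209, -0.2538, 0.0328]
eef_rot: [179.9, -0.4, -179.7]
contact_force: [0.1, 0.7, 0.5]
gripper_width: 0.0004
gripper_force: 0.0
time_s: 5.98
tcp_pos: [0.5245, -0.2024, 0.0374]
eef_rot: [-180.0, 0.1, -179.8]
contact_force: [3.1, 0.9, 2.6]
gripper_width: 0.0004
gripper_force: 1.4
```

```bash
python3 -m pendant '[[0,0,-0.02,0,0,0],[0,0,-0.06,0,0,0],[0,0,-0.10,0,0,0],[0,0,-0.14,0,0,0],[0,0,-0.17,0,0,0],[0,0,-0.19,0,0,0],[0,0,-0.19,0,0,0],[0,0,-0.19,0,0,0]]' 0.06; python3 -c "
from h import *
d=cap('wrist','w2');cap('top','top2');cap('scene','sc2')"
```

```text
time_s: 6.65
tcp_pos: [0.5232, -0.2028, 0.2276]
eef_rot: [180.0, 0.1, -179.8]
contact_force: [0.1, 0.6, -1.0]
gripper_width: 0.0483
gripper_force: 0.0
```

View pics/w2.png

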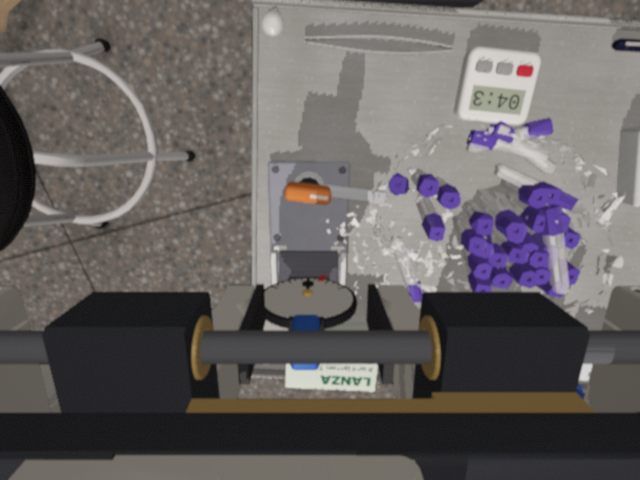

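The knob bar and tongue now point along +y (about 85°), clear of the foot. I'll go to the gauge grip.

```bash
python3 -m pendant '[[-0.03,-0.005,0,0,0,0],[-0.06,-0.009,0,0,0,0],[-0.0783,-0.009,0,0,0,0],[-0.0783,-0.009,0.03,0,0,0],[-0.0783,-0.009,0.06,0,0,0],[-0.0783,-0.009,0.085,0,0,0],[-0.0783,-0.009,0.10,0,0,0],[-0.0783,-0.009,0.1066,0,0,0],[-0.0783,-0.009,0.1066,0,0,0]]' 0.06
python3 -m pendant '[[0,0,0,0,0,0],[0,0,0,0,0,0],[0,0,0,0,0,0],[0,0,0,0,0,0],[0,0,0,0,0,0],[0,0,0,0,0,0],[0,0,0,0,0,0],[0,0,0,0,0,0]]' 0.0 40; python3 -c "
from h import *
print(r.get_state()['contact_force'],r.get_state()['moment'])
d=cap('wrist','w3')"
```

```text
time_s: 7.55
tcp_pos: [0.6, -0.2117, 0.117]
eef_rot: [180.0, -0.3, -179.8]
contact_force: [0.5, -0.2, -0.5]
gripper_width: 0.06
gripper_force: 0.0
time_s: 8.22
tcp_pos: [0.6018, -0.2117, 0.1203]
eef_rot: [180.0, 0.0, -179.8]
contact_force: [-0.8, 1.7, 2.2]
gripper_width: 0.0218
gripper_force: 40.0
[-0.81567165  1.74910964  2.1773399 ] [ 0.54151551  0.07915765 -0.03641257]
```

View pics/w3.png

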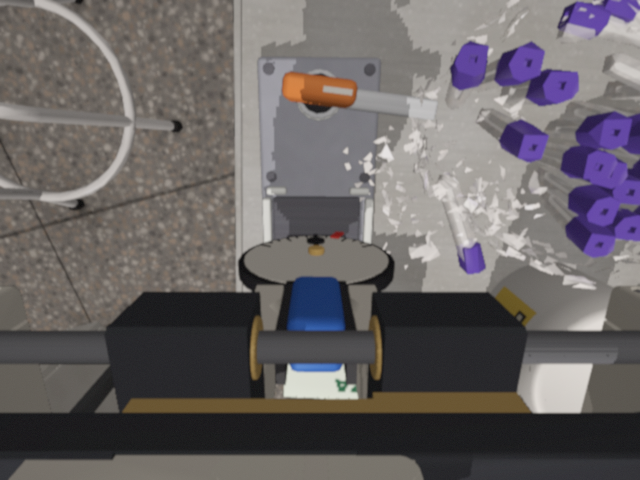

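Gripped (21.8 mm); the wrist view shows the tongue clear and the dial centred between the fingers. Lift straight up.

```bash
python3 -m pendant '[[0,0,-0.003,0,0,0],[0,0,-0.008,0,0,0],[0,0,-0.016,0,0,0],[0,0,-0.028,0,0,0],[0,0,-0.045,0,0,0],[0,0,-0.065,0,0,0],[0,0,-0.085,0,0,0],[0,0,-0.105,0,0,0],[0,0,-0.12,0,0,0],[0,0,-0.13,0,0,0],[0,0,-0.135,0,0,0],[0,0,-0.135,0,0,0]]' - 45
python3 -m pendant '[[0.005,0.014,0,0,0,0],[0.014,0.038,0,0,0,0],[0.025,0.07,0,0,0,0],[0.037,0.104,0,0,0,0],[0.05,0.14,0,0,0,0],[0.063,0.176,0,0,0,0],[0.076,0.212,0,0,0,0],[0.088,0.247,0,0,0,0],[0.1,0.28,0,0,0,0],[0.112,0.312,0,0,0,0],[0.12,0.336,0,0,0,0],[0.125,0.35,0,0,0,0]]'
python3 -m pendant '[[0.002,0.005,0,0,0,0],[0.002,0.005,0,0,0,0],[0.002,0.005,0,0,0,0],[0.002,0.005,0,0,0,0],[0.002,0.005,0,0,0,0],[0.002,0.005,0,0,0,0],[0.002,0.005,0,0,0,0],[0.002,0.005,0,0,0,0]]'
python3 - <<'E'
from h import *
for n,f in(('scene','sc3'),('top','top3'),('wrist','w4')):cap(n,f)
a=cv2.imread('pics/sc3.png');b=cv2.imread('pics/w4.png');c=cv2.imread('pics/top3.png')
o=np.hstack([cv2.resize(a[120:420,130:430],(450,450)),cv2.resize(b[150:450,200:400],(300,450)) ])
cv2.imwrite('pics/v4.png',o)
E
```

```text
time_s: 9.27
tcp_pos: [0.6021, -0.2119, 0.2564]
eef_rot: [-180.0, 0.1, -179.8]
contact_force: [-0.4, -0.0, -3.6]
gripper_width: 0.0216
gripper_force: 45.0
time_s: 10.27
tcp_pos: [0.4737, 0.14, 0.254]
eef_rot: [-180.0, -0.1, -179.7]
contact_force: [-0.1, -0.2, -2.6]
gripper_width: 0.0219
gripper_force: 45.0
time_s: 10.93
tcp_pos: [0.4737, 0.1423, 0.2549]
eef_rot: [-180.0, -0.0, -179.9]
contact_force: [-0.9, -0.1, -2.9]
gripper_width: 0.0218
gripper_force: 45.0
```

View pics/v4.png

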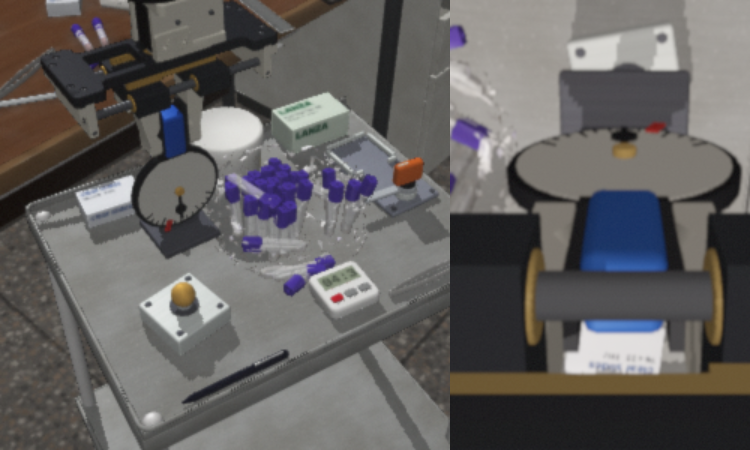

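The gauge hangs upright above the block, facing the scene camera. The red mark sits to the left of the pointer at scene crop (168,225), against the pointer at (180,205). I'll back off 0.1 m along +x so the wrist camera sees stud and foot together.

```bash
python3 -m pendant '[[-0.02,0,0,0,0,0],[-0.05,0,0,0,0,0],[-0.08,0,0,0,0,0],[-0.1,0,0,0,0,0],[-0.1,0,0,0,0,0],[-0.1,0,0,0,0,0],[-0.1,0,0,0,0,0]]'
python3 - <<'E'
from h import *
d=cap('wrist','w5'); cap('scene','sc5')
b=cv2.imread('pics/w5.png')
cv2.imwrite('pics/v5.png',cv2.resize(b[40:340,220:420],None,fx=2,fy=2,interpolation=cv2.INTER_CUBIC))
E
```

```text
time_s: 11.67
tcp_pos: [0.5731, 0.1429, 0.2545]
eef_rot: [-180.0, -0.1, -179.8]
contact_force: [0.3, 0.7, -3.3]
gripper_width: 0.0214
gripper_force: 45.0
```

View pics/v5.png

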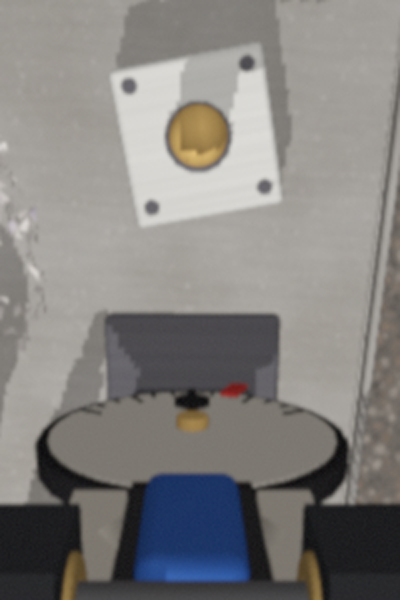

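The wrist crop shows the stud at (198,135), i.e. pixel (319,107.5). The foot's front edge is at crop row ≈314, columns 107–279, i.e. row 197, columns 273–360. The dial's gold hub is at crop (192,421).

```bash
python3 - <<'E'
from h import *
np.set_printoptions(precision=4,suppress=True)
d=dict(np.load('pics/w5.npz'));C=lambda x,y:(220+x/2,40+y/2)
s=r.get_state();print(s['tcp_pos'],d['cam_to_world'][:3,3]);zf=s['tcp_pos'][2]-.1203+.008
print('stud', atz(d,*C(198,135),.044), np.mean([atz(d,*C(*p),.026) for p in[(129,86),(247,63),(264,187),(152,208)]],0), pt(d,*C(198,135)))
for v in(313,316,318): print(v,'bot',atz(d,*C(193,v),zf),'top',atz(d,*C(193,v),zf+.008))
print(atz(d,*C(107,318),zf+.008),atz(d,*C(279,318),zf+.008),pt(d,*C(193,325)))
print('hub',atz(d,*C(192,421),zf+.06),pt(d,*C(192,430)))
f=d['frame'][180:215,300:330].mean(1).astype(int);print([(180+i,int(x.sum()))for i,x in enumerate(f)])
E
```

```text
[0.5729 0.1431 0.2552] [0.4937 0.141  0.4131]
stud [0.4753 0.1435 0.044 ] [0.4756 0.1436 0.026 ] [0.4761 0.1434 0.0584]
313 bot [0.5425 0.1413 0.1429] top [0.541  0.1413 0.1509]
316 bot [0.5436 0.1413 0.1429] top [0.5421 0.1413 0.1509]
318 bot [0.5443 0.1413 0.1429] top [0.5428 0.1413 0.1509]
[0.5429 0.1102 0.1509] [0.5428 0.1723 0.1509] [0.5454 0.1413 0.1507]
hub [0.5645 0.141  0.2029] [0.566  0.141  0.2069]
[(180, 473), (181, 475), (182, 473), (183, 472), (184, 469), (185, 469), (186, 472), (187, 472), (188, 475), (189, 473), (190, 471), (191, 471), (192, 475), (193, 479), (194, 478), (195, 455), (196, 378), (197, 266), (198, 213), (199, 221), (200, 227), (201, 225), (202, 224), (203, 222), (204, 222), (205, 222), (206, 222), (207, 226), (208, 228), (209, 229), (210, 228), (211, 228), (212, 228), (213, 230), (214, 231)]
```

```bash
python3 -m pendant '[[0.02,0,0,0,0,0],[0.05,0.002,0,0,0,0],[0.08,0.002,0,0,0,0],[0.098,0.002,0,0,0,0],[0.098,0.002,0.025,0,0,0],[0.098,0.002,0.05,0,0,0],[0.098,0.002,0.068,0,0,0],[0.098,0.002,0.077,0,0,0],[0.098,0.002,0.08,0,0,0],[0.098,0.002,0.08,0,0,0],[0.098,0.002,0.08,0,0,0],[0.098,0.002,0.08,0,0,0]]'; python3 -c "
from h import *
go(.475,.145,.1665,(180,0,180))
cap('scene','sc6');print(r.get_state()['contact_force'])"
```

```text
time_s: 12.77
tcp_pos: [0.4762, 0.1452, 0.1762]
eef_rot: [179.9, 0.1, -179.8]
contact_force: [0.7, 0.3, -3.1]
gripper_width: 0.0214
gripper_force: 45.0
delta [ 0.0013 -0.0002  0.0097] [0.06 0.1  0.2 ]
[ 0.67884195  0.16609827 -3.19120728]
```

```bash
python3 -m pendant '[[0.0007,0,0.002,0,0,0],[0.0007,0,0.004,0,0,0],[0.0007,0,0.006,0,0,0],[0.0007,0,0.006,0,0,0],[0.0007,0,0.006,0,0,0]]'; python3 -m pendant '[[0,0,0.002,0,0,0],[0,0,0.004,0,0,0],[0,0,0.004,0,0,0],[0,0,0.004,0,0,0],[0,0,0.004,0,0,0]]'; python3 - <<'E'
from h import *
d=cap('scene','sc7');s=r.get_state();print(s['tcp_pos'],s['contact_force'],s['moment'])
b=cv2.imread('pics/sc7.png')
cv2.imwrite('pics/v7.png',cv2.resize(b[190:340,190:320],None,fx=4,fy=4,interpolation=cv2.INTER_CUBIC))
E
```

```text
time_s: 13.23
tcp_pos: [0.475, 0.1449, 0.1691]
eef_rot: [180.0, 0.0, -179.8]
contact_force: [-0.5, 0.2, -0.5]
gripper_width: 0.0219
gripper_force: 45.0
time_s: 13.65
tcp_pos: [0.475, 0.1449, 0.1651]
eef_rot: [180.0, 0.0, -179.8]
contact_force: [0.1, 0.1, 2.1]
gripper_width: 0.0218
gripper_force: 45.0
[0.47501909 0.14484019 0.16515062] [0.29631475 0.17748786 1.61163528] [ 0.18155162 -0.01658181  0.0281063 ]
```

View pics/v7.png

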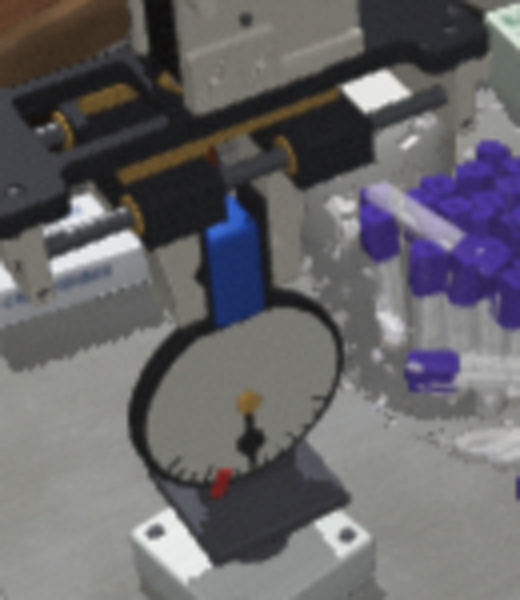

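The scene crop shows the gauge standing on the stud, with hub at (248,401), the pointer hanging straight down through (250,440), and the red tab from (226,471) to (216,496).

```bash
python3 - <<'E'
from h import *
np.set_printoptions(precision=4,suppress=True)
d=dict(np.load('pics/sc7.npz'))
f=d['frame'].astype(int);m=(f[...,0]>110)&(f[...,1]<70)&(f[...,2]<70);m[:300]=0;m[:,:225]=0;m[:,260:]=0
v,u=np.nonzero(m);print(len(u),u.mean(),v.mean())
def P(u,v,xf=.4705):
  o,w=ray(d,u,v);return o+w*(xf-o[0])/w[0]
h=P(190+62,190+401/4)
for n,q in[('hubz',(252,290.25)),('redmean',(u.mean(),v.mean())),('in',(190+226/4,190+471/4)),('out',(190+216/4,190+496/4)),('ptr',(190+250/4,300))]:
  p=P(*q);g=np.array([.145,.165-.1123+.06]);e=p[1:]-h[1:];k=p[1:]-g
  print(n,p,'hub-rel angle',np.degrees(np.arctan2(e[0],-e[1])),np.hypot(*e),'model-rel',np.degrees(np.arctan2(k[0],-k[1])),np.hypot(*k))
E
```

```text
8 245.25 308.0
hubz [0.4705 0.1431 0.1072] hub-rel angle 180.0 0.0 model-rel -19.058174937209788 0.005830734733115881
redmean [0.4705 0.1581 0.0744] hub-rel angle 24.589053357578237 0.03603176185353192 model-rel 18.87933715442663 0.04045159194272603
in [0.4705 0.1559 0.0737] hub-rel angle 20.852649435915897 0.03583719818064623 model-rel 15.55045589792829 0.04048284759321953
out [0.4705 0.1615 0.062 ] hub-rel angle 22.12354588220691 0.0487830196727772 model-rel 17.99366652625344 0.05330980274642275
ptr [0.4705 0.1439 0.0851] hub-rel angle 2.019486345382748 0.022113720530125426 model-rel -2.3324159535861697 0.027634017377608257
```

Mark ≈ 20°. Rock in an arc about the dome's centre to 18° first, easing the press by about 1 mm.

```bash
python3 -m pendant '[[0,0.0033,-0.001,1.5,0,0],[0,0.0066,-0.001,3,0,0],[0,0.0099,-0.0008,4.5,0,0],[0,0.0132,-0.0005,6,0,0],[0,0.0165,-0.0001,7.5,0,0],[0,0.0198,0.0004,9,0,0],[0,0.0230,0.001,10.5,0,0],[0,0.0263,0.0016,12,0,0],[0,0.0295,0.0023,13.5,0,0],[0,0.0327,0.0031,15,0,0],[0,0.0359,0.004,16.5,0,0],[0,0.0390,0.005,18,0,0]]'; python3 -m pendant '[[0,0,0,0,0,0],[0,0,0,0,0,0],[0,0,0,0,0,0],[0,0,0,0,0,0],[0,0,0,0,0,0],[0,0,0,0,0,0],[0,0,0,0,0,0],[0,0,0,0,0,0],[0,0,0,0,0,0],[0,0,0,0,0,0],[0,0,0,0,0,0],[0,0,0,0,0,0]]'; python3 - <<'E'
from h import *
d=cap('scene','sc8');w=cap('wrist','w8')
a=cv2.imread('pics/sc8.png')[240:340,190:290];b=cv2.imread('pics/w8.png')[180:300,260:380]
cv2.imwrite('pics/v8.png',np.hstack([cv2.resize(a,(400,400),interpolation=cv2.INTER_CUBIC),cv2.resize(b,(400,400),interpolation=cv2.INTER_CUBIC)]))
E
```

```text
time_s: 14.7
tcp_pos: [0.4747, 0.184, 0.1599]
eef_rot: [-161.9, 0.0, -179.8]
contact_force: [-0.4, -1.2, 1.3]
gripper_width: 0.0219
gripper_force: 45.0
time_s: 15.7
tcp_pos: [0.4749, 0.184, 0.1601]
eef_rot: [-162.0, 0.0, -179.8]
contact_force: [-0.1, 4.3, 1.3]
gripper_width: 0.0217
gripper_force: 45.0
```

View pics/v8.png

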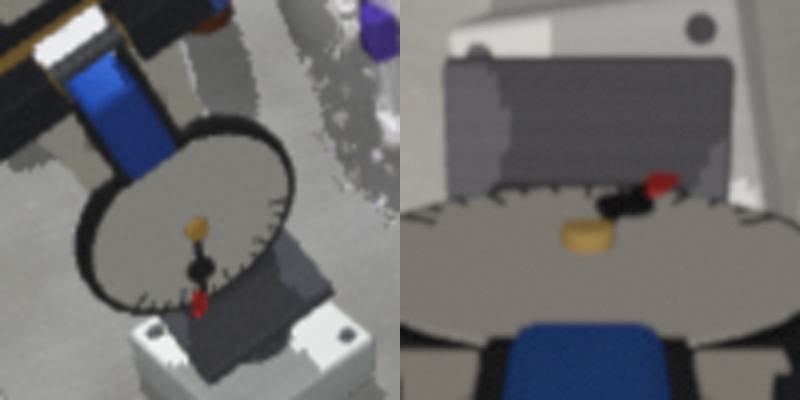

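In the scene crop the pointer (hub (197,230) → tip ≈(205,290)) almost meets the red tab (200,303), which is slightly to the left, so a little more lean is needed. I'll quantify it in both views.

```bash
cat > ang.py <<'E'
from h import *
def an(d,box,lbl):
  s=r.get_state();A=R.from_euler('xyz',s['eef_rot'],degrees=True)
  # gauge axes: gx=-tool x, gy=tool y, gz=-tool z ; face plane at hub
  hub=s['tcp_pos']+A.apply([.0045,0,.1123-.06]);gx,gy,gz=A.apply([-1,0,0]),A.apply([0,1,0]),A.apply([0,0,-1])
  def P(u,v):
    o,w=ray(d,u,v);p=o+w*(((hub-o)@gx)/(w@gx))-hub;return np.array([p@gy,-(p@gz)])
  f=d['frame'].astype(int);u0,v0,u1,v1=box
  L=[(P(u,v),f[v,u],u,v) for v in range(v0,v1) for u in range(u0,u1)]
  red=[(p,c[0]-max(c[1],c[2])) for p,c,_,_ in L if c[0]-max(c[1],c[2])>40 and abs(c[1]-c[2])<25 and 25e-3<np.hypot(*p)<52e-3]
  gold=[(p,c[0]-c[2]) for p,c,_,_ in L if c[0]-c[2]>50 and c[1]-c[2]>25 and np.hypot(*p)<.012]
  drk=[(p,110-c.sum()/3) for p,c,_,_ in L if c.sum()/3<100 and 8e-3<np.hypot(*p)<28e-3]
  av=lambda q:sum(p*w for p,w in q)/sum(w for _,w in q)
  h,m,k=av(gold),av(red),av(drk);a=lambda e:np.degrees(np.arctan2(*e))
  print(lbl,len(red),len(gold),len(drk),'hub',h.round(4),'mark',a(m-h).round(2),np.hypot(*(m-h)).round(4),'ptr',a(k-h).round(2),np.hypot(*(k-h)).round(4),'tilt',180-abs(s['eef_rot'][0]))
E
python3 - <<'E'
from ang import *
for n,b in(('sc8',(205,285,265,330)),('w8',(290,225,360,265))): an(dict(np.load(f'pics/{n}.npz')),b,n)
E
```

```text
sc8 22 22 41 hub [0.0009 0.0048] mark 21.57 0.0411 ptr 19.83 0.0162 tilt 17.988002840274618
w8 35 57 90 hub [-0.0017  0.0078] mark 21.69 0.0403 ptr 14.38 0.0159 tilt 17.988002840274618
```

```bash
python3 -m pendant '[[0,0.0011,0,0.5,0,0],[0,0.0022,0,1,0,0],[0,0.0033,0,1.5,0,0],[0,0.0044,0,2,0,0],[0,0.0044,0,2,0,0],[0,0.0044,0,2,0,0],[0,0.0044,0,2,0,0],[0,0.0044,0,2,0,0],[0,0.0044,0,2,0,0],[0,0.0044,0,2,0,0],[0,0.0044,0,2,0,0],[0,0.0044,0,2,0,0]]'
python3 -m pendant '[[0,0,0,0,0,0],[0,0,0,0,0,0],[0,0,0,0,0,0],[0,0,0,0,0,0],[0,0,0,0,0,0],[0,0,0,0,0,0]]' | head -1
python3 - <<'E'
from h import *
from scipy.optimize import least_squares
cap('scene','sc9');cap('wrist','w9')
s=r.get_state();print(s['tcp_pos'],s['eef_rot'],s['contact_force'])
z180=-179.8
views=[('w5',[.573,.143,.2552],[180,0,z180],0,1),('sc7',[.475,.1449,.1651],[180,0,z180],0,0),('sc8',[.4749,.184,.1601],[-162,0,z180],18,0),('w8',[.4749,.184,.1601],[-162,0,z180],18,1),
 ('sc9',s['tcp_pos'],s['eef_rot'],180-abs(s['eef_rot'][0]),0),('w9',s['tcp_pos'],s['eef_rot'],180-abs(s['eef_rot'][0]),1)]
obs=[]
for n,t,e,th,k in views:
  d=dict(np.load(f'pics/{n}.npz'));A=R.from_euler('xyz',e,degrees=True);t=np.array(t)
  M=np.linalg.inv(d['cam_to_world'])
  # gauge frame: hub origin on face centre plane x=-.0045
  G=np.c_[A.apply([-1,0,0]),A.apply([0,1,0]),A.apply([0,0,-1])];O=t+A.apply([0,0,.0523])
  def proj(p,d=d,M=M,G=G,O=O):
    c=M@np.r_[O+G@p,1];return np.array([d['cx']+d['fx']*c[0]/c[2],d['cy']+d['fy']*c[1]/c[2]])
  pr=lambda q,a,e:proj(np.array([-.0045-e,q*np.sin(np.radians(a)),-q*np.cos(np.radians(a))]))
  f=d['frame'].astype(int);V,U=np.mgrid[0:480,0:640]
  sat=f[...,0]-f[...,1:].max(2)
  def cen(w,c,rad):
    w=np.where(np.hypot(U-c[0],V-c[1])<rad,w,0).clip(0);return np.array([(w*U).sum(),(w*V).sum()])/w.sum()
  px=np.linalg.norm(pr(.02,0,0)-pr(-.02,0,0))/40 if 0 else (1.5 if k else .85)
  rd=np.where((sat>40)&(abs(f[...,1]-f[...,2])<25),sat,0)
  hb=np.where((f[...,1]-f[...,2]>20),f[...,0]-f[...,2]-40,0)
  dk=np.where(f.sum(2)<300,330-f.sum(2),0)
  H=cen(hb,pr(0,0,3e-3),10 if k==0 else 15);Mk=cen(rd,pr(.041,20,1e-3),14 if k==0 else 20)
  B=pr(.02,th,2e-3)+H-pr(0,0,3e-3);rb=5 if k==0 else 9
  for _ in range(4):B=cen(dk,B,rb)
  obs.append((n,pr,th,k,H,Mk,B));print(n,H.round(1),Mk.round(1),B.round(1))
def res(x):
  tm,rm,em,rb,eb,eh=x[:6];out=[]
  for n,pr,th,k,H,Mk,B in obs:
    b=x[6+2*k:8+2*k];out+=[*(pr(0,0,eh*1e-3)+b-H),*(pr(rm*1e-3,tm,em*1e-3)+b-Mk),*(pr(rb*1e-3,th+x[10],eb*1e-3)+b-B)]
  out+=[(rm-41)/2,(em-1)/1,(eb-2)/1,(eh-3)/1.5,x[10]/1]+list(x[6:10]/3)
  return np.array(out)
s1=least_squares(res,[20,41,1,20,2,3,0,0,0,0,0],loss='soft_l1');np.set_printoptions(precision=2,suppress=True)
C=np.linalg.inv(s1.jac.T@s1.jac)
print(s1.x,'sd',np.sqrt(C[0,0]));print(s1.fun[:36].reshape(6,6))
E
```

```text
time_s: 16.8
tcp_pos: [0.4746, 0.1877, 0.1586]
eef_rot: [-160.0, -0.0, -179.8]
contact_force: [1.5, 0.2, 0.5]
gripper_width: 0.0216
gripper_force: 45.0
time_s: 17.3
[0.47457974 0.18781752 0.15854916] [-1.59985296e+02 -1.52261411e-02 -1.79818969e+02] [0.70805612 0.01564828 1.13012047]
w5 [315.9 250.5] [336.3 234.9] [315.5 238.9]
sc7 [251.5 290. ] [244.9 309.9] [252.3 299.8]
sc8 [238.7 296.9] [239.4 315.4] [239.8 306.8]
w8 [316.  250.7] [337.6 234.7] [327.2 239.2]
sc9 [237.7 297.8] [239.6 315.9] [238.8 307.8]
w9 [315.7 250.7] [337.6 234.5] [328.1 239.5]
[ 16.11  39.61  -1.14  17.31   3.02   3.42 -86.8   62.36  -0.4   -4.28
  -0.17] sd 3.42999829865838
[[  2.78  -3.31  -2.48   1.05   2.92   0.29]
 [-19.19  23.9    2.56  -7.32 -20.24   6.08]
 [ -6.38  17.     8.03 -12.75   0.52  -0.58]
 [  2.7   -3.48  -3.78   1.22  -0.5    0.39]
 [ -5.45  16.02   7.87 -13.28   2.38  -1.46]
 [  3.03  -3.52  -3.75   1.42  -0.47   0.2 ]]
```

```bash
cat > fit.py <<'E'
from h import *
from scipy.optimize import least_squares
Z=-179.8
obs=[]
def add(n,t,e,th,k,H,Mk,B):
  d=dict(np.load(f'pics/{n}.npz'));A=R.from_euler('xyz',e,degrees=True);M=np.linalg.inv(d['cam_to_world'])
  G=np.c_[A.apply([-1,0,0]),A.apply([0,1,0]),A.apply([0,0,-1])];O=np.array(t)+A.apply([0,0,.0523])
  def pr(q,a,e):
    a=np.radians(a);c=M@np.r_[O+G@[-.0045-e,q*np.sin(a),-q*np.cos(a)],1];return np.array([d['cx']+d['fx']*c[0]/c[2],d['cy']+d['fy']*c[1]/c[2]])
  obs.append((n,pr,th,k,np.array(H),np.array(Mk) if Mk else None,np.array(B)))
add('w5',[.573,.143,.2552],[180,0,Z],0,1,[315.9,250.5],[336.3,234.9],[315.5,238.9])
add('sc7',[.475,.1449,.1651],[180,0,Z],0,0,[251.5,290.],[244.9,309.9],[252.3,299.8])
add('sc8',[.4749,.184,.1601],[-162,0,Z],18,0,[238.7,296.9],[239.4,315.4],[239.8,306.8])
add('w8',[.4749,.184,.1601],[-162,0,Z],18,1,[316,250.7],[337.6,234.7],[327.2,239.2])
add('sc9',[.4746,.1878,.1586],[-160,0,Z],20,0,[237.7,297.8],[239.6,315.9],[238.8,307.8])
add('w9',[.4746,.1878,.1586],[-160,0,Z],20,1,[315.7,250.7],[337.6,234.5],[328.1,239.5])
def res(x,full=0):
  tm,rm,em,rb,eb,eh=x[:6];out=[]
  for n,pr,th,k,H,Mk,B in obs:
    b=x[6+2*k:8+2*k];out+=[*(pr(0,0,eh*1e-3)+b-H),*(pr(rm*1e-3,tm,em*1e-3)+b-Mk),*(pr(rb*1e-3,th+x[10],eb*1e-3)+b-B)]
  return np.r_[np.array(out)/.5,(rm-42)/1.5,(em-1)/1,(eb-2)/1,(eh-3)/1.5,x[10]/1,x[6:10]/4]
s1=least_squares(res,[20,41,1,20,2,3,0,0,0,0,0],loss='soft_l1');np.set_printoptions(precision=2,suppress=True)
print(s1.x,'sd',np.sqrt(np.linalg.inv(s1.jac.T@s1.jac)[0,0]));print(s1.fun[:36].reshape(6,6)*.5)
E
python3 fit.py
```

```text
[21.09 42.73  0.9  23.63  2.67  2.61  0.    0.72 -3.19 -2.16  0.25] sd 0.7095211483867115
[[ 0.16  0.01  1.   -0.38  0.44 -0.01]
 [ 0.06 -0.1  -0.49  0.35  0.22  0.45]
 [ 0.12 -0.23 -0.13 -0.5   0.22  0.21]
 [-0.   -0.09 -0.39 -0.15 -0.31  0.27]
 [ 0.08 -0.09 -0.52 -0.34  0.2   0.23]
 [ 0.17 -0.   -0.48  0.16 -0.13  0.19]]
```

```bash
python3 - <<'E'
from h import *
for n,(u0,u1,v0,v1) in {'w5':(318,346,229,243),'w9':(318,346,229,243),'sc7':(238,254,304,318),'sc9':(232,248,306,322)}.items():
  f=np.load(f'pics/{n}.npz')['frame'].astype(int)
  print(n,u0,v0)
  for v in range(v0,v1): print(v,' '.join(('R%02d'%min(99,f[v,u,0]-f[v,u,1:].max()) if f[v,u,0]-f[v,u,1:].max()>25 else ' %02d'%(f[v,u].mean()//3) ) for u in range(u0,u1)))
E
sed -e 's/\[337.6,234.7\]/[336.5,234.8]/;s/\[337.6,234.5\]/[336.5,234.8]/' fit.py > fit2.py; python3 fit2.py
```

```text
w5 318 229
229  24  24  24  24  24  24  24  24  24  24  24  24  24  24  24  24  24  24  24  24  25  24  24  24  24  24  24  24
230  25  25  25  24  24  25  25  24  25  24  24  24  25  24  24  24  24  24  24  25  24  24  24  24  24  24  24  25
231  24  24  25  24  25  24  25  24  25  24  25  24  25  25  25  24  24 R26 R35 R36 R36 R33 R30 R29 R27  24  24  24
232  25  25  24  25  25  25  25  25  25  24  24  24  24  24  24  24 R36 R56 R66 R68 R66 R66 R63 R62 R57 R39  25  24
233  23  23  24  24  24  24  23  23  24  23  23  23  24  24  23 R44 R65 R77 R84 R83 R84 R84 R85 R82 R74 R47  24  24
234  21  21  22  21  22  22  21  21  20  21  22  21  21 R27 R51 R71 R82 R84 R86 R86 R87 R87 R86 R82 R65 R34  23  23
235  19  22  21  21  23  24  22  19  19  21  23  22 R36 R62 R81 R87 R90 R90 R88 R86 R87 R86 R79 R64 R39  19  21  22
236  18  21  23  25  28  29  28  23  22  28  31  30 R54 R84 R94 R97 R99 R98 R96 R95 R90 R75 R56 R34  21  19  19  21
237  14  19  21  23  26  29  31  28  29  34  37  36 R47 R69 R79 R87 R89 R90 R90 R88 R77 R50 R26  29  26  22  18  18
238  09  11  13  15  17  22  28  32  35  38  
[... 3858 characters left out ...]
R80 R80 R74  18  16  17  18  19  19
317  24  26  22  15  16  14 R58 R79 R78 R66  17  18  19  19  19  20
318  17  19  19  22  19  16 R46 R72 R67 R41  19  19  20  19  19  19
319  25  24  24  26  24  19 R39 R40  18  19  19  20  18  19  20  19
320  26  26  26  25  26  20  19  19  19  19  19  19  20  19  19  20
321  27  26  26  26  26  20  19  19  19  19  19  20  20  19  19  19
[20.32 42.79  0.8  23.64  2.76  2.69 -0.09  0.72 -3.22 -2.04  0.24] sd 0.5963487292960938
[[ 0.12  0.01  0.21 -0.22  0.4  -0.01]
 [-0.01 -0.07 -0.32  0.29  0.15  0.49]
 [ 0.05 -0.2   0.07 -0.65  0.15  0.24]
 [-0.04 -0.09 -0.08 -0.1  -0.35  0.26]
 [ 0.01 -0.06 -0.32 -0.5   0.13  0.26]
 [ 0.13 -0.01 -0.16  0.02 -0.16  0.19]]
```

```bash
python3 -m pendant '[[0,0,0,0,0,0],[0,0,0,0,0,0],[0,0,0,0,0,0],[0,0,0,0,0,0],[0,0,0,0,0,0],[0,0,0,0,0,0]]'; python3 -c "
from h import *
print(r.close_job())"
```

```text
time_s: 17.9
tcp_pos: [0.4746, 0.1879, 0.1586]
eef_rot: [-160.0, -0.0, -179.8]
contact_force: [-0.3, -0.8, 0.9]
gripper_width: 0.0219
gripper_force: 45.0
the job is handed in; nothing more can be done
None
```

The job is handed in at 17.9 s: keeper knob turned to about 85°, and the gauge gripped and still on the stud (pressed about 4 mm by my estimate), leaning 20.0° against a mark I measured at 20.3 ± 0.6°; the hand-in call gave no verdict.

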